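# Hook the spent feed cartridge out of the strawberry pot

## Task

Take the hook tool from its stand, catch the loop of the spent feed cartridge deep in the strawberry pot's watering tube, feel with gentle pulls for the place where its locking collar lets it go (turn it anticlockwise seen from above, never wrench it), and draw it out. Stand it upright in the aluminium tray without dropping it, and put the hook back in its stand. Move the cartridge with the hook alone, never with the gripper, and leave the other things on the bench where they are.

Things in the scene. Friction and masses are not known exactly. Their poses are not given: they have to be found in the camera images.
- pot: Glazed terracotta strawberry pot, fixed, about 210 mm across its leafy pockets, rim radius 78 mm at 124 mm height; origin at the centre of its underside, z up. In its middle stands a round white watering tube, bore 57 mm diameter, floor 8 mm and mouth 130 mm above the bench.
- tube_mouth (a point): Centre of the watering tube's mouth, 130 mm above the bench.
- lock (a point): Centre of the underside of a brass locking collar fixed in the bore, 26 mm above the bench: 44 mm inner diameter, 6 mm thick, with two opposite gaps 11 mm wide that let the lugs through. Their bearing differs each time and is not measured. The cartridge must be turned anticlockwise from above by 0.3 to 1.5 rad; within about 0.07 rad of the right turn it lifts freely.
- cartridge: Spent feed cartridge, loose, about 150 g: sage plastic cylinder 41 mm diameter, 40 mm tall, with an orange loop on top, standing upright on the tube's floor; origin at the centre of its underside, z up. The loop and lugs are frail: a load of more than 20 N from the hook breaks them.
- loop_bar (a point): Middle of the loop's bar, on its centre line, 68 mm above the cartridge's underside. The bar is round, 5 mm thick, along the cartridge's y axis, on two 5 mm legs at y = +-14 mm: the window under the bar is 23 mm wide and 25.5 mm high, open towards +-x.
- lugs (a point): On the cartridge's axis at mid-height of its two lugs, which stick out at its +-x sides: 8 mm wide, out to 26 mm from the axis, 4 to 12 mm above the underside. They sit under the collar: the cartridge can be lifted 6 mm, then the lugs meet the collar.
- hook: Hook tool, loose, about 120 g, hanging upright in its stand. Origin at its lowest face, under the middle of the throat, on the handle's axis; z up along the tool, x towards the free tip (yellow marks on the handle's top and flange show that side). Teal 40 mm square flange at z 88 to 93 mm, teal handle 22 x 22 mm, faces along x and y, z 93 to 143 mm.
- hook_grip (a point): On the axis of the hook's handle, 121 mm above the hook's origin: a good height to grip.
- throat (a point): Where a caught bar's centre line rests, 6.5 mm above the hook's origin. Hook of flat steel 12 mm wide (y), 4 mm thick: shank x -7.5 to -3.5 mm up to the flange, foot z 0 to 4 from x -7.5 to 7.5, tip x 3.5 to 7.5 up to z 13. Throat 7 mm wide, open upward. There is up to 0.17 rad of play between hook and loop in turning.
- stand: Hook stand, fixed: light wooden block 60 x 60 x 100 mm with a 26 mm square hole right through from above; origin at the centre of its underside. The hook hangs in the hole, its flange resting on the block's top, its origin 12 mm above the bench; any yaw will do.
- tray: Empty aluminium tray, loose, 600 g, 180 (x) x 130 (y) x 22 mm, walls and floor 3 mm; origin at the centre of its underside.
- trowel: Trowel with a teal silicone handle, lying on the bench, 290 mm long; bystander, origin near its middle.
- stakes: Three bamboo plant stakes held by two green clips, 300 mm long, lying on the bench; bystander, origin at the middle of the underside.
- small_pot: Small terracotta pot, 84 mm across, 75 mm tall; bystander, origin under its centre.
- jar: Amber glass jar, 68 mm across, 90 mm tall; bystander, origin under its centre.
Things that resemble listed ones, but are neither listed nor needed, are in the scene too. Several things look just like the tray: the one meant starts farthest to the robot's right.

How it is judged:
By the outcome, as a careful person would: the job done as asked, in the order asked, and still so for the second after the job is handed in, with the robot touching nothing.
It also fails if it takes over 72 s, if anything falls off the work surface, if the arm or the gripper's body presses on something with over 40 N, if the wrist force passes 120 N, or if a joint passes its speed limit or range.

## Robot

A 6-joint arm with a two-finger parallel gripper is mounted at the origin on the work surface. World frame = base frame: x ahead of the robot, y to its left, z up, the work surface at z = 0. Lengths are in m, angles in rad, forces in N, time in s.
With the tool pointing down it reaches from about 0.3 to 0.875 m from the base axis. Payload 6.4 kg.
Tool frame: the origin (TCP) lies between the finger pads; the fingertips stand 14 mm ahead of it and the grasp point (between the pads) lies 5 mm behind it (arm.tip_reach is the distance from the TCP to the fingertips, in m); z points along the fingers, x is the direction in which the jaws open and shut, and the axes are right-handed (so a half turn about z gives the same grasp; the last joint's range is limited). The gripper opens to 88 mm and grips with 3 to 60 N. Pads are 18 mm wide; open, the fingers measure 123 mm over their backs; the gripper's body (75 mm by 187 mm) begins 45 mm behind the grasp point.
Start: joints at [0.942, 0.181, 1.607, -0, 1.354, -0.206], TCP at [0.236, 0.524, 0.253] pointing down, gripper open.
Joint ranges: [-2.99, 2.99], [-0.89, 2.07], [0.3, 2.58], [-1.14, 4.28], [0, 2.63], [-3.12, 3.12]. Speed limits (rad/s): [2.57, 2.57, 3.01, 3.14, 3.14, 3.14].

## Interface

Orientations are given as a unit quaternion [w, x, y, z].
In Python, from bench import arm gives the robot as it stands.
- The arm moves only by the tool step_arm, never from a script. Its argument "commands" is a list of rows, each a list of 3 entries, a list of its own where there are three numbers: the opening, from 0 (shut) to 1 (fully open), then the shift along the tool's x, y, z in mm, then the turn about the tool's z in degrees. In form: [[fingers, [x, y, z], roll], ...]. A call has 1 to 10 rows; each row is the pose to reach, as a shift and turn from the pose commanded when the call began, along the tool's axes at that moment; what a row does not reach only later rows make up. A row lasts 1/8 s, in which the tool goes at most 62.5 mm and 10.7 degrees, less where a joint would pass 70% of its speed; a pose out of reach is approached as far as the arm can. A call with a gripper value outside its range is refused whole. The fingers move at their own pace and stop on an object; "squeeze" is the grip in N (left out, the last holds). Time passes only in rows, so rows that repeat a pose let the fingers close. It gives the time, the measured TCP pose, the force and the opening at its end, in the units of the state.
- arm.observe(): the state, without advancing time (a new reading comes with each control period).
- arm.camera(name): name is "side" or "top" or "wrist"; returns (picture, depth): 420x560x3 uint8, red, green, blue; 420x560 float32, m along the optical axis (not along the pixel's ray), 0 where there is no reading.
- arm.get_calibration(name): a dict with "fx", "fy", "cx", "cy" (pixels), "dist" ([k1, k2, p1, p2, k3] as OpenCV has them; the pictures are not rectified), "camera_from_world" (4x4, takes a point from world to camera coordinates); the wrist camera has in their place "mount" (4x4, takes a point from camera to tool coordinates, whose origin is the TCP and whose axes are the tool frame's). Camera axes: x right, y down, z forward; pixel columns grow to the right and rows downward; lengths in m; the calibration is good to about 2 mm. A picture is of the moment at which its call begins: read the wrist's pose just before it. get_calibration takes no time and is no camera call.
- arm.sign_off(): hands the job in, once; it reports no verdict.
The state is a dict: "t": time; "qpos": joint angles; "qvel": joint speeds; "joint_torque": joint torques, N m; "ee_pos": TCP position; "tool_rot": TCP orientation; "ft_force": force on the tool from outside, world axes, zero at the start; "ft_torque": the same for the moment, N m; "grip_width": finger opening in m.
Only numpy, scipy, OpenCV 4.12 (cv2) and the standard library are available. Lean on these libraries where they do the work, as an engineer would, in place of code of your own. Each camera call takes 0.05 s, during which the arm holds its last target.

## Working session

There is one attempt and no reset: what is moved stays moved. The work goes in short steps, Python scripts to look and compute and a tool call to move; the robot and the scene stay as the last step left them, time stands still between calls to the robot, and variables do not carry over. Pictures are saved under pics/ and viewed, and the job is handed in when it is done.

Besides the shell and the picture viewer there is one more tool, called after "Request:" in YAML: its name, and indented under it one key for each argument. step_arm: Moves the arm, as the interface text tells. Its arguments: {"type":"object","properties":{"commands":{"type":"array"},"squeeze":{"type":"number"}},"required":["commands"]}

```bash
ls; mkdir -p pics; python3 - <<'E'
from bench import arm
import cv2,numpy as np
s=arm.observe();print(s)
for n in ["side","top","wrist"]:
    p,d=arm.camera(n);cv2.imwrite(f"pics/a_{n}.png",p[:,:,::-1]);np.savez(f"pics/a_{n}.npz",p=p,d=d)
    c=arm.get_calibration(n);print(n,c)
E
```

```text
pics
{'t': 0.0, 'qpos': array([ 9.41695201e-01,  1.81500989e-01,  1.60799205e+00, -2.80739202e-05,
        1.35379890e+00, -2.06283716e-01]), 'qvel': array([-0.00072296,  0.00181879, -0.00135417, -0.0019179 , -0.00243418,
        0.00150803]), 'joint_torque': array([-2.69793900e-04, -4.33875561e+01, -3.41847467e+01,  7.00055645e-02,
        3.86239111e-02, -1.45895142e-04]), 'ee_pos': array([0.23561884, 0.52395226, 0.25184035]), 'tool_rot': array([ 3.18214542e-04,  8.39739491e-01,  5.42988826e-01, -7.87920618e-04]), 'ft_force': array([ 0.02166805,  0.09943702, -0.30110469]), 'ft_torque': array([0.01542374, 0.0513612 , 0.07155159]), 'grip_width': 0.08807659965547394}
side {'fx': 406.8647947505824, 'fy': 406.8647947505824, 'cx': 285.2070147733254, 'cy': 209.06564301780688, 'dist': array([-0.01311439,  0.        ,  0.        ,  0.        ,  0.        ]), 'camera_from_world': array([[ 0.99656018, -0.08106942,  0.01719195, -0.4816432 ],
       [-0.04560123, -0.70965737, -0.70306966,  0.11528366],
       [ 0.06919785,  0.69986725, -0.71091314,  1.13563786],
       [ 0.        ,  0.        
[... 331 characters left out ...]
6631, -0.05886729,  0.49608942],
       [ 0.05883336, -0.00562694, -0.99825196,  1.55814343],
       [ 0.        ,  0.        ,  0.        ,  1.        ]])}
wrist {'fx': 352.47135968022474, 'fy': 352.47135968022474, 'cx': 280.81322384583666, 'cy': 205.27892678130934, 'dist': array([-0.00039786,  0.        ,  0.        ,  0.        ,  0.        ]), 'mount': array([[ 9.99999908e-01,  3.10865697e-04,  2.95547652e-04,
         1.14264190e-03],
       [-3.83655336e-04,  9.56360749e-01,  2.92188246e-01,
        -7.56455012e-02],
       [-1.91818871e-04, -2.92188333e-01,  9.56360780e-01,
        -1.31502941e-01],
       [ 0.00000000e+00,  0.00000000e+00,  0.00000000e+00,
         1.00000000e+00]])}
```

View pics/a_top.png

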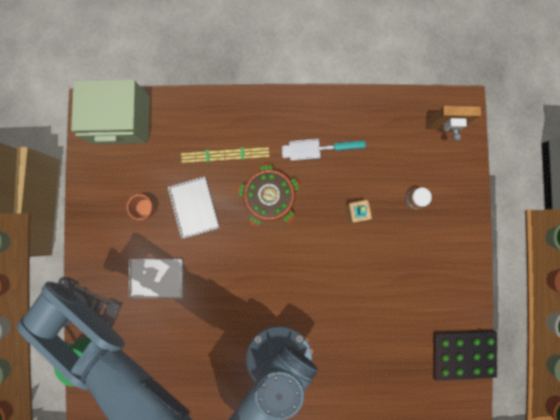

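View pics/a_side.png

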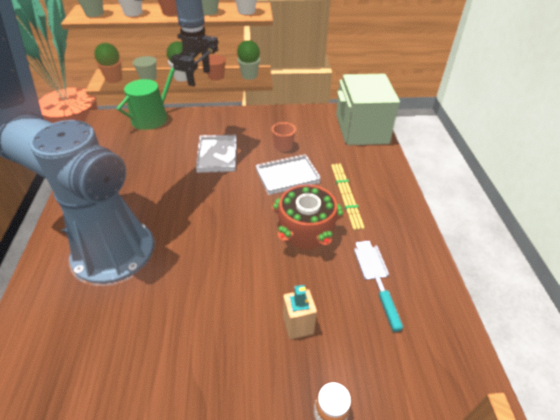

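View pics/a_wrist.png

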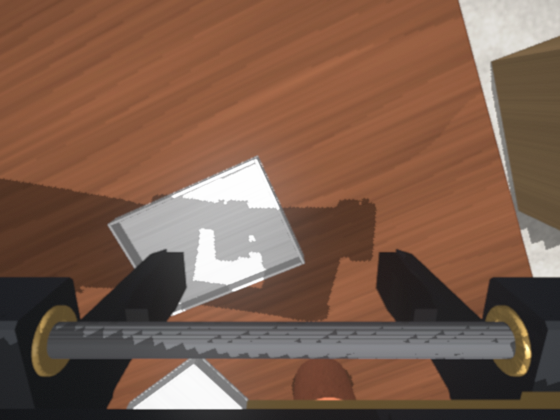

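```bash
cat > h.py <<'E'
from bench import arm
import cv2,numpy as np
from scipy.spatial.transform import Rotation as R
def cam(n,state=None):
    c=arm.get_calibration(n)
    K=np.array([[c['fx'],0,c['cx']],[0,c['fy'],c['cy']],[0,0,1]]);D=np.array(c['dist'])
    if n=='wrist':
        s=state; T=np.eye(4);q=s['tool_rot'];T[:3,:3]=R.from_quat([q[1],q[2],q[3],q[0]]).as_matrix();T[:3,3]=s['ee_pos']
        W=T@c['mount']
    else: W=np.linalg.inv(c['camera_from_world'])
    return K,D,W
def plane(C,px,z):
    K,D,W=C
    u=cv2.undistortPoints(np.array(px,float).reshape(-1,1,2),K,D).reshape(-1,2)
    r=np.c_[u,np.ones(len(u))]@W[:3,:3].T
    o=W[:3,3]
    return o+r*((z-o[2])/r[:,2])[:,None]
def proj(C,P):
    K,D,W=C;M=np.linalg.inv(W)
    return cv2.projectPoints(np.array(P,float).reshape(-1,3),cv2.Rodrigues(M[:3,:3])[0],M[:3,3],K,D)[0].reshape(-1,2)
def zoom(p,x0,y0,x1,y1,f,name):
    q=cv2.resize(np.ascontiguousarray(p[y0:y1,x0:x1,::-1]),None,fx=f,fy=f,interpolation=cv2.INTER_NEAREST);cv2.imwrite(f'pics/{name}.png',q)
def yaw(s):
    q=s['tool_rot'];m=R.from_quat([q[1],q[2],q[3],q[0]]).as_matrix();return m
E
python3 - <<'E'
from h import *
p=np.load('pics/a_top.npz')['p'];C=cam('top');print(C[2][:3,3],cam('side')[2][:3,3])
a=p[160:230,235:305,::-1];b=p[180:250,325:395,::-1]
a=cv2.resize(a,None,fx=5.5,fy=5.5,interpolation=0);b=cv2.resize(b,None,fx=5.5,fy=5.5,interpolation=0)
cv2.imwrite('pics/z1.png',np.hstack([a,b]))
ps=np.load('pics/a_side.npz')['p']
a=ps[175:245,270:350,::-1];b=ps[275:345,260:340,::-1]
cv2.imwrite('pics/z2.png',np.hstack([cv2.resize(x,None,fx=5,fy=5,interpolation=0) for x in(a,b)]))
print(plane(C,[[360,211],[269,194],[195,207],[157,278],[421,198]],0.1).round(3))
print(yaw(arm.observe()).round(3))
E
```

```text
[ 4.03512246e-01 -2.02923533e-05  1.58465356e+00] [ 0.40665982 -0.75203039  0.89667271]
[[ 0.494 -0.264  0.1  ]
 [ 0.55   0.027  0.1  ]
 [ 0.51   0.265  0.1  ]
 [ 0.283  0.388  0.1  ]
 [ 0.535 -0.465  0.1  ]]
[[ 0.41   0.912 -0.001]
 [ 0.912 -0.41  -0.001]
 [-0.001 -0.    -1.   ]]
```

View pics/z1.png

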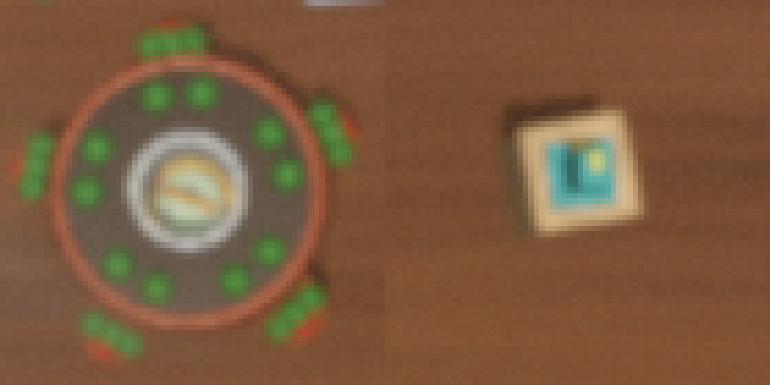

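View pics/z2.png

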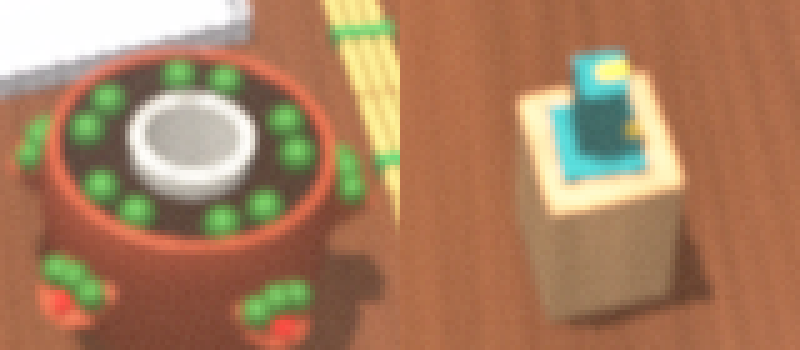

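Request:
step_arm:
  commands:
    - [1,[-324,566,-78],0]
    - [1,[-324,566,-78],0]
    - [1,[-324,566,-78],0]
    - [1,[-324,566,-78],0]
    - [1,[-324,566,-78],0]
    - [1,[-324,566,-78],0]
    - [1,[-324,566,-78],0]
    - [1,[-324,566,-78],0]
    - [1,[-324,566,-78],0]
    - [1,[-324,566,-78],0]

```text
t: 1.4
ee_pos: [0.6014, 0.0204, 0.3269]
tool_rot: [-0.0, 0.84, 0.543, -0.0]
ft_force: [-0.3, -0.4, 0.6]
grip_width: 0.0884
```

Request:
step_arm:
  commands:
    - [1,[-15,26,-2],0]
    - [1,[-15,26,-2],0]
    - [1,[-15,26,-2],0]

```text
t: 1.78
ee_pos: [0.6175, -0.0014, 0.3284]
tool_rot: [-0.001, 0.84, 0.543, -0.0]
ft_force: [-0.6, -0.1, -0.3]
grip_width: 0.0883
```

```bash
python3 - <<'E'
from h import *
s=arm.observe();print(s['t'],s['ee_pos'],s['qvel'])
p,d=arm.camera('wrist');np.savez('pics/b.npz',p=p,d=d,s=s)
cv2.imwrite('pics/b.png',p[:,:,::-1])
print(proj(cam('wrist',s),[[.55,.027,.13]]))
p,d=arm.camera('top');np.savez('pics/b_top.npz',p=p,d=d,s=s)
cv2.imwrite('pics/b_top.png',p[:,:,::-1])
E
```

```text
1.775 [ 0.61752553 -0.0014145   0.32836654] [ 0.01631292 -0.01473272  0.00710954 -0.00043924 -0.00137794 -0.0007851 ]
[[277.48004474 100.72500007]]
```

View pics/b.png

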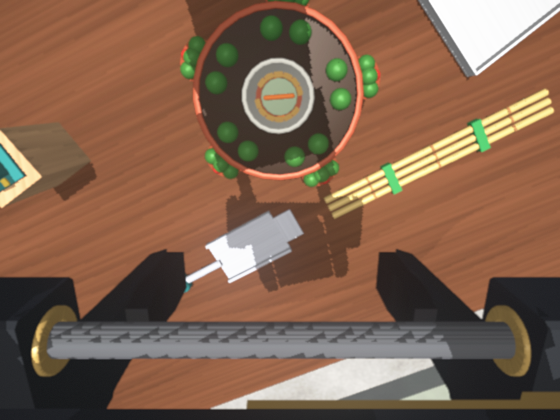

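View pics/b_top.png

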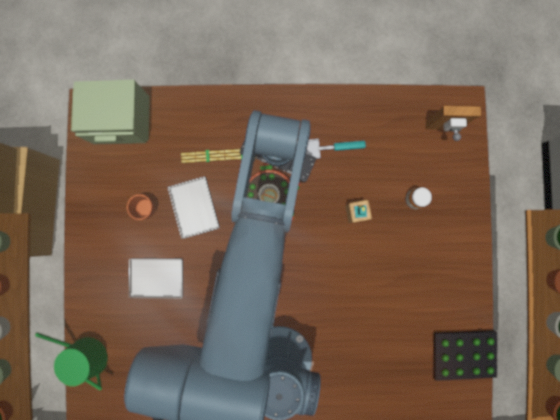

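```bash
python3 - <<'E'
from h import *
z=np.load('pics/b.npz',allow_pickle=True);p=z['p'];s=z['s'].item();C=cam('wrist',s)
zoom(p,236,54,322,140,8,'b_z')
hsv=cv2.cvtColor(p,cv2.COLOR_RGB2HSV)
m=cv2.inRange(hsv,(5,140,120),(20,255,255)); m[:, :236]=0;m[:,322:]=0;m[:54]=0;m[140:]=0
n,l,st,ce=cv2.connectedComponentsWithStats(m)
for i in range(1,n):
    if st[i,4]>15: 
        ys,xs=np.where(l==i);c,sz,a=cv2.minAreaRect(np.c_[xs,ys].astype(np.float32));print(st[i],c,sz,a)
        b=cv2.boxPoints((c,sz,a));w=plane(C,b,.0785);print(w.round(4))
g=(hsv[:,:,1]<60)&(p.min(2)>125)
m=np.zeros(g.shape,np.uint8);m[54:140,236:322]=g[54:140,236:322]
cs,_=cv2.findContours(m,cv2.RETR_EXTERNAL,2);c=max(cs,key=cv2.contourArea)
e=cv2.fitEllipse(c);print(e,plane(C,[e[0]],.13))
E
```

```text
[257  87   5  13  36] (258.5039978027344, 92.7280044555664) (3.219938278198242, 12.16421127319336) 10.304845809936523
[[0.5389 0.0069 0.0785]
 [0.5292 0.014  0.0785]
 [0.531  0.0167 0.0785]
 [0.5407 0.0097 0.0785]]
[264  94  30   6 120] (278.5205383300781, 96.26763916015625) (3.988218069076538, 29.22136688232422) 85.60128784179688
[[0.5395 0.0157 0.0785]
 [0.5498 0.0441 0.0785]
 [0.5536 0.0428 0.0785]
 [0.5432 0.0144 0.0785]]
[296  95   5  13  34] (298.3411865234375, 100.96470642089844) (2.820096254348755, 12.365036964416504) 12.528807640075684
[[0.5633 0.0412 0.0785]
 [0.5534 0.0486 0.0785]
 [0.5552 0.0509 0.0785]
 [0.5651 0.0436 0.0785]]
[275 115  10   3  19] (279.6153869628906, 116.4230728149414) (1.9845556020736694, 9.054535865783691) 82.87498474121094
[[0.5631 0.0177 0.0785]
 [0.5659 0.0268 0.0785]
 [0.5678 0.0262 0.0785]
 [0.565  0.0171 0.0785]]
((277.5471496582031, 95.18203735351562), (71.26287078857422, 74.5505142211914), 178.0927276611328) [[0.54569787 0.02901264 0.13      ]]
```

View pics/b_z.png

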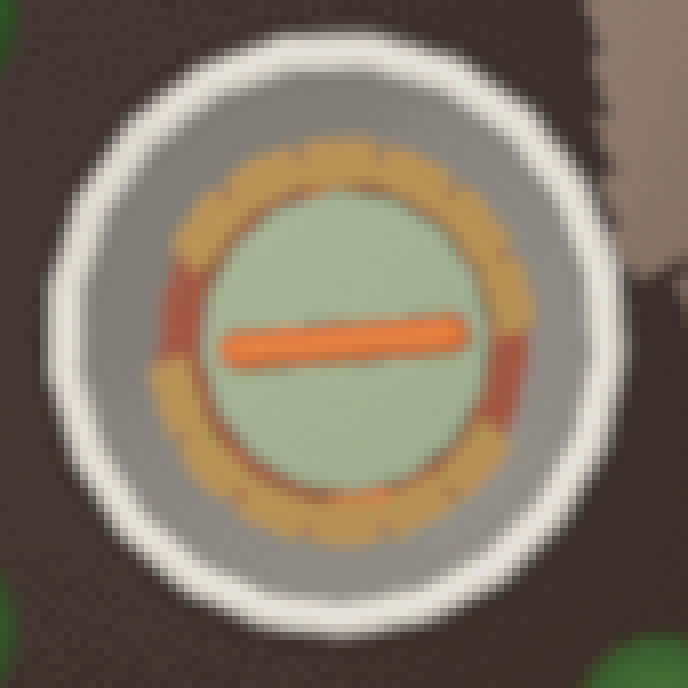

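```bash
python3 - <<'E'
from h import *
z=np.load('pics/b.npz',allow_pickle=True);p=z['p'];s=z['s'].item();C=cam('wrist',s)
f=lambda x,y:[236+x/8-.5,54+y/8-.5]
b=plane(C,[f(222,350),f(468,332)],.077);print('bar',b.round(4),b.mean(0),'yaw',np.arctan2(*(b[1]-b[0])[[1,0]]))
g=plane(C,[f(183,310),f(510,383)],.03);print('gap',g.round(4),g.mean(0),np.arctan2(*(g[1]-g[0])[[1,0]]))
c=plane(C,[f(346,340)],.048);print('carttop',c)
# stand from top
t=np.load('pics/b_top.npz')['p'];T=cam('top')
hsv=cv2.cvtColor(t,cv2.COLOR_RGB2HSV)
def comp(hsv,lo,hi,box,z,C):
    m=cv2.inRange(hsv,lo,hi);k=np.zeros_like(m);x0,y0,x1,y1=box;k[y0:y1,x0:x1]=m[y0:y1,x0:x1]
    n,l,st,ce=cv2.connectedComponentsWithStats(k);i=1+np.argmax(st[1:,4]);ys,xs=np.where(l==i)
    r=cv2.minAreaRect(np.c_[xs,ys].astype(np.float32));w=plane(C,cv2.boxPoints(r),z);print(r,plane(C,[r[0]],z).round(4));print(w.round(4), np.degrees(np.arctan2(*(w[1]-w[0])[[1,0]])))
print('stand');comp(hsv,(8,60,150),(30,200,255),(335,190,385,235),.1,T)
print('tray');comp(hsv,(0,0,150),(180,60,255),(160,165,225,250),.02,T)
E
```

```text
bar [[0.5409 0.0144 0.077 ]
 [0.552  0.0444 0.077 ]] [0.54644454 0.02938514 0.077     ] yaw 1.2183900618915282
gap [[0.5326 0.0096 0.03  ]
 [0.5614 0.0489 0.03  ]] [0.54695462 0.0292101  0.03      ] 0.9383070177426709
carttop [[0.54617891 0.02949188 0.048     ]]
stand
((360.0769348144531, 210.88462829589844), (19.807729721069336, 19.807729721069336), 78.69007110595703) [[ 0.4939 -0.2647  0.1   ]]
[[ 0.5191 -0.2274  0.1   ]
 [ 0.5313 -0.2906  0.1   ]
 [ 0.4687 -0.3021  0.1   ]
 [ 0.4566 -0.239   0.1   ]] -79.05133197075172
tray
((192.9543914794922, 207.07884216308594), (54.62447738647461, 39.035888671875), 75.0685806274414) [[0.5151 0.2863 0.02  ]]
[[0.5885 0.3757 0.02  ]
 [0.6218 0.2466 0.02  ]
 [0.4424 0.1983 0.02  ]
 [0.4091 0.3262 0.02  ]] -75.55536465402325
```

Request:
step_arm:
  commands:
    - [1,[-291,71,0],0]
    - [1,[-291,71,0],0]
    - [1,[-291,71,0],0]
    - [1,[-291,71,0],0]
    - [1,[-291,71,0],0]
    - [1,[-291,71,0],0]
    - [1,[-291,71,0],0]

```text
t: 2.75
ee_pos: [0.5637, -0.2952, 0.329]
tool_rot: [-0.0, 0.839, 0.543, 0.0]
ft_force: [-0.2, -0.8, -0.2]
grip_width: 0.0878
```

```bash
python3 - <<'E'
from h import *
s=arm.observe();print(s['t'],s['ee_pos'],s['qvel'])
p,d=arm.camera('wrist');np.savez('pics/c.npz',p=p,d=d,s=s)
cv2.imwrite('pics/c.png',p[:,:,::-1])
x,y=proj(cam('wrist',s),[[.494,-.265,.13]])[0].astype(int);print(x,y)
zoom(p,x-60,max(y-60,0),x+60,y+60,6,'c_z')
E
```

```text
2.75 [ 0.56367402 -0.29518019  0.32903903] [ 2.12265921e-02 -5.79340533e-03  5.24857929e-03 -3.18474991e-03
 -7.47932399e-04  4.16907032e-05]
278 97
```

View pics/c_z.png

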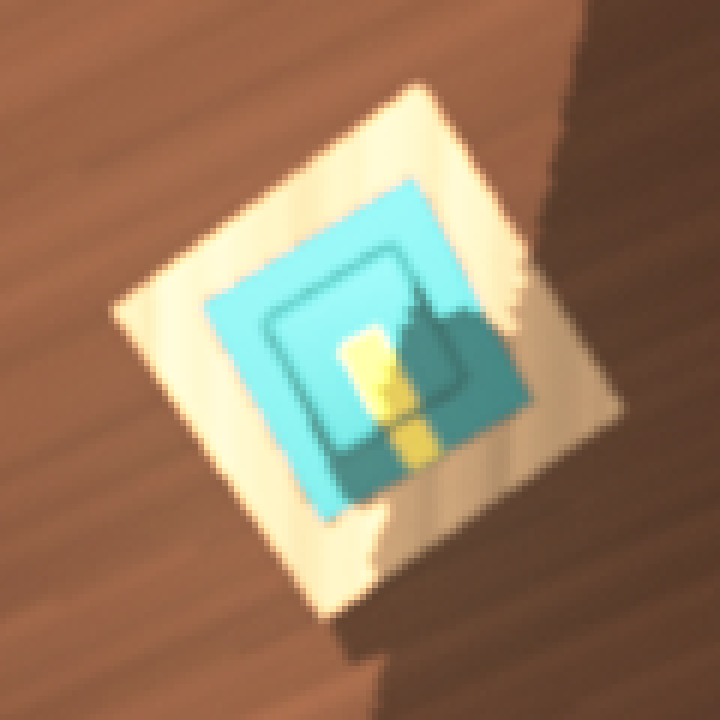

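```bash
python3 - <<'E'
from h import *
z=np.load('pics/c.npz',allow_pickle=True);s=z['s'].item();C=cam('wrist',s)
f=lambda x,y:[218+x/6-.5,37+y/6-.5]
def sq(pts,z,n):
    w=plane(C,[f(*q) for q in pts],z)
    c=w.mean(0); tip=(w[2]+w[3]-w[0]-w[1])[:2]; side=(w[3]+w[0]-w[1]-w[2])[:2]
    print(n,c.round(4),np.linalg.norm(tip)/2,np.linalg.norm(side)/2,'yaw tip',np.arctan2(tip[1],tip[0]),'side',np.arctan2(side[1],side[0]))
sq([(410,180),(205,300),(325,522),(533,400)],.105,'flange')
sq([(395,243),(265,322),(335,450),(468,378)],.155,'handle')
sq([(420,82),(115,310),(325,618),(623,407)],.100,'stand')
E
```

```text
flange [ 0.4925 -0.2638  0.105 ] 0.03903973908876677 0.03800269146927026 yaw tip 0.09959069013597532 side 1.6591730270030811
handle [ 0.4923 -0.2638  0.155 ] 0.01988914373046786 0.020687043744789874 yaw tip 0.09518934392115265 side 1.6496916773252759
stand [ 0.4935 -0.2638  0.1   ] 0.0595776848338066 0.05982332655897806 yaw tip 0.1773381389313039 side 1.7561808585140088
```

Request:
step_arm:
  commands:
    - [1,[-0.6,-78,80],60.3]
    - [1,[-0.6,-78,110],60.3]
    - [1,[-0.6,-78,129],60.3]
    - [1,[-0.6,-78,129],60.3]
    - [1,[-0.6,-78,129],60.3]
    - [1,[-0.6,-78,129],60.3]
    - [1,[-0.6,-78,129],60.3]
    - [1,[-0.6,-78,129],60.3]

```text
t: 3.8
ee_pos: [0.4925, -0.2641, 0.2001]
tool_rot: [0.0, 0.999, 0.05, 0.0]
ft_force: [-0.4, 0.4, -0.5]
grip_width: 0.0881
```

```bash
python3 - <<'E'
from h import *
s=arm.observe();print(s['t'],s['ee_pos'],s['qvel'].round(3),yaw(s).round(4))
p,d=arm.camera('wrist');np.savez('pics/d.npz',p=p,d=d,s=s)
cv2.imwrite('pics/d.png',p[:,:,::-1])
E
```

```text
3.8 [ 0.49248789 -0.26412763  0.20014525] [-0.012  0.004 -0.002 -0.     0.     0.009] [[ 9.951e-01  9.930e-02  3.000e-04]
 [ 9.930e-02 -9.951e-01 -1.000e-04]
 [ 3.000e-04  1.000e-04 -1.000e+00]]
```

View pics/d.png

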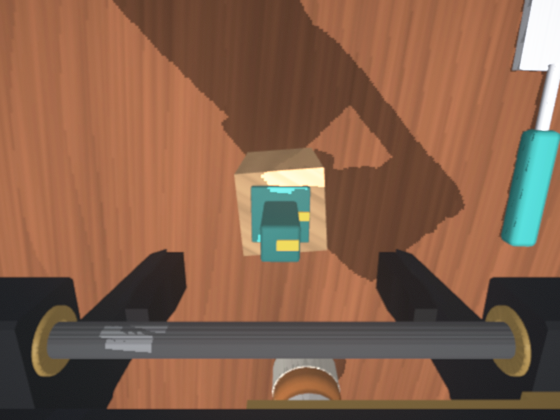

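Request:
step_arm:
  commands:
    - [1,[0,0,40],0]
    - [1,[0,0,72],0]
    - [1,[0,0,72],0]
    - [0.5,[0,0,72],0]
    - [0.2,[0,0,72],0]
    - [0.2,[0,0,72],0]
    - [0.1,[0,0,72],0]
    - [0.1,[0,0,72],0]
  squeeze: 30

```text
t: 4.85
ee_pos: [0.4922, -0.2652, 0.1282]
tool_rot: [0.0, 0.999, 0.048, 0.0]
ft_force: [0.7, -0.3, -0.1]
grip_width: 0.0404
```

```bash
python3 - <<'E'
from h import *
s=arm.observe();print(s['t'],s['ee_pos'],s['grip_width'],s['ft_force'],s['ft_torque'],yaw(s)[:,0])
E
```

```text
4.85 [ 0.4921737  -0.26521253  0.12817532] 0.0404425095253462 [ 0.73898041 -0.34220245 -0.05517762] [-0.05663713  0.00393646  0.05722197] [9.95432354e-01 9.54691848e-02 2.50834707e-04]
```

Still closing.

Request:
step_arm:
  commands:
    - [0.1,[0,0,0],0]
    - [0.1,[0,0,0],0]
    - [0.1,[0,0,0],0]
    - [0.1,[0,0,0],0]

```text
t: 5.35
ee_pos: [0.4921, -0.2651, 0.1279]
tool_rot: [-0.0, 0.999, 0.048, -0.0]
ft_force: [-0.1, -0.2, 0.3]
grip_width: 0.0216
```

Request:
step_arm:
  commands:
    - [0.1,[0,0,0],0]
    - [0.1,[0,0,-3],0]
    - [0.1,[0,0,-3],0]

```text
t: 5.72
ee_pos: [0.4922, -0.2652, 0.1311]
tool_rot: [0.0, 0.999, 0.048, 0.0]
ft_force: [-0.1, 0.1, -0.6]
grip_width: 0.0218
```

Request:
step_arm:
  commands:
    - [0.1,[0,0,-30],0]
    - [0.1,[0,0,-80],0]
    - [0.1,[0,0,-130],0]
    - [0.1,[0,0,-155],0]
    - [0.1,[0,0,-155],0]
    - [0.1,[0,0,-155],0]

```text
t: 6.48
ee_pos: [0.4915, -0.2647, 0.2843]
tool_rot: [-0.001, 0.999, 0.048, -0.001]
ft_force: [0.7, -0.0, -1.6]
grip_width: 0.0218
```

```bash
cat >> h.py <<'E'
def go(x,y,z,yw,s=None):
    "shift in tool mm, roll deg from measured pose"
    s=s or arm.observe();m=yaw(s);d=m.T@(np.array([x,y,z])-s['ee_pos'])*1000
    y0=np.arctan2(m[1,0],m[0,0]);r=-np.degrees((yw-y0+np.pi)%(2*np.pi)-np.pi)
    print('t',s['t'],'shift',d.round(1),'roll',r.round(1),'pos',s['ee_pos'].round(4),'yaw',y0.round(3),'F',s['ft_force'].round(2),'M',s['ft_torque'].round(3),'w',round(s['grip_width'],4))
E
python3 - <<'E'
from h import *
go(.5342,.0339,.286,-.352)
E
```

```text
t 6.475 shift [  71.  -293.1   -1.4] roll 25.6 pos [ 0.4915 -0.2647  0.2843] yaw 0.096 F [ 0.66 -0.03 -1.61] M [-0.092  0.111 -0.005] w 0.0218
```

Request:
step_arm:
  commands:
    - [0.1,[18,-40,-2],5]
    - [0.1,[30,-95,-2],14]
    - [0.1,[43,-150,-2],22]
    - [0.1,[56,-205,-2],25.6]
    - [0.1,[66,-255,-2],25.6]
    - [0.1,[71,-285,-2],25.6]
    - [0.1,[71,-293,-2],25.6]
    - [0.1,[71,-293,-2],25.6]
    - [0.1,[71,-293,-2],25.6]

```text
t: 7.6
ee_pos: [0.5347, 0.0322, 0.2873]
tool_rot: [0.0, 0.985, -0.175, -0.0]
ft_force: [0.4, -0.5, -1.5]
grip_width: 0.0218
```

```bash
python3 - <<'E'
from h import *
go(.5342,.0339,.286,-.352);s=arm.observe()
for n in ('wrist','side'):
    p,d=arm.camera(n);np.savez(f'pics/e_{n}.npz',p=p,d=d,s=s)
    cv2.imwrite(f'pics/e_{n}.png',p[:,:,::-1])
    if n=='side': zoom(p,250,110,370,250,5,'e_sz')
E
```

```text
t 7.6 shift [-1.  -1.5  1.3] roll -0.0 pos [0.5347 0.0322 0.2873] yaw -0.353 F [ 0.41 -0.52 -1.53] M [-0.084  0.068 -0.008] w 0.0218
```

View pics/e_wrist.png

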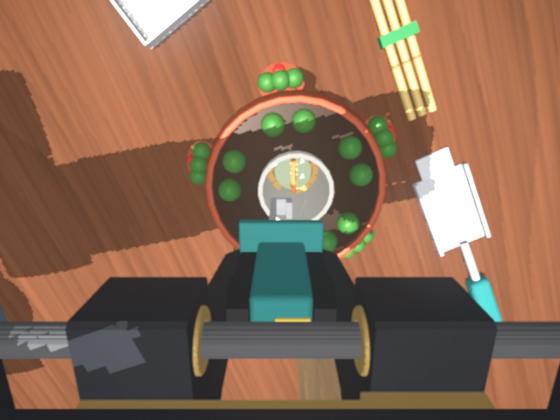

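View pics/e_sz.png

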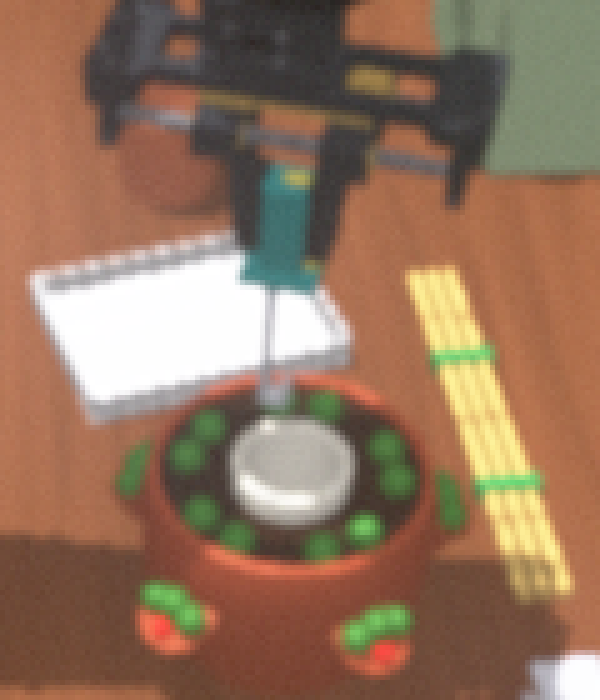

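```bash
python3 - <<'E'
from h import *
s=np.load('pics/e_wrist.npz',allow_pickle=True);p=s['p'];s=s['s'].item();C=cam('wrist',s)
m=yaw(s);o=s['ee_pos']+np.array([0,0,-.116])
pts=[[0.0075,-.006,-.013],[.0075,.006,-.013],[.0035,-.006,-.013],[.0035,.006,-.013],[-.0035,-.006,-.004],[-.0035,.006,-.004]]
u=proj(C,[o+m@np.array(q) for q in pts]);print(u.round(1))
b=np.array([.5464,.0294,.076]);d=np.array([.345,.939,0])*.0165
ub=proj(C,[b-d,b,b+d]);print(ub.round(1))
q=cv2.resize(np.ascontiguousarray(p[140:240,240:340,::-1]),None,fx=6,fy=6,interpolation=0)
for a in u: cv2.circle(q,tuple(((a-[240,140]+.5)*6).astype(int)),4,(0,0,255),1)
for a in ub: cv2.circle(q,tuple(((a-[240,140]+.5)*6).astype(int)),4,(255,0,0),1)
cv2.imwrite('pics/e_z.png',q)
E
```

```text
[[291.7 203.9]
 [291.6 220.3]
 [286.  203.9]
 [285.9 220.3]
 [276.1 200.3]
 [276.1 216.1]]
[[292.8 192.9]
 [293.  176.8]
 [293.2 160.3]]
```

View pics/e_z.png

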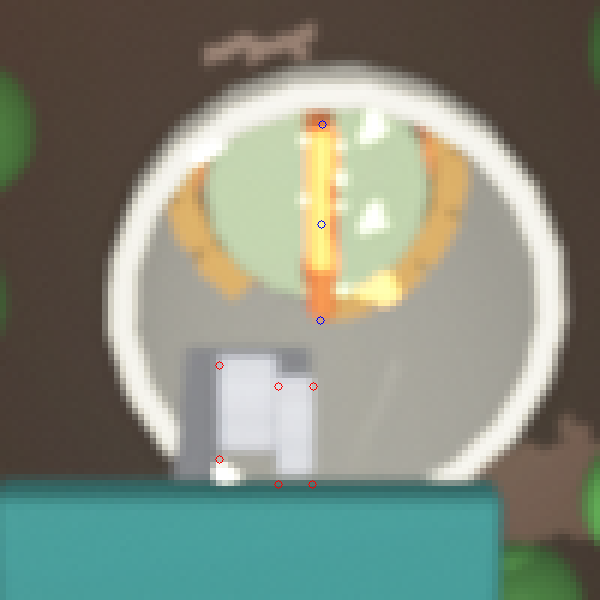

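Request:
step_arm:
  commands:
    - [0.1,[-1,0,20],0]
    - [0.1,[-1,0,50],0]
    - [0.1,[-1,0,80],0]
    - [0.1,[-1,0,105],0]
    - [0.1,[-1,0,117],0]
    - [0.1,[-1,0,117],0]
    - [0.1,[-1,0,117],0]

```text
t: 8.57
ee_pos: [0.5347, 0.0333, 0.1721]
tool_rot: [-0.0, 0.985, -0.175, 0.001]
ft_force: [0.4, -0.7, -0.4]
grip_width: 0.0217
```

```bash
python3 - <<'E'
from h import *
u=np.array([np.sin(-.352),-np.cos(-.352)])*.0014;b=np.array([.5464,.0294])+u
go(*b,.1705,-.352)
E
```

```text
t 8.575 shift [12.3  1.   1.7] roll 0.0 pos [0.5347 0.0333 0.1721] yaw -0.352 F [ 0.41 -0.66 -0.4 ] M [-0.075  0.135  0.044] w 0.0217
```

Request:
step_arm:
  commands:
    - [0.1,[3,0,0.5],0]
    - [0.1,[6,0.5,0.5],0]
    - [0.1,[9,1,0.5],0]
    - [0.1,[12,1,0.5],0]
    - [0.1,[12,1,0.5],0]
    - [0.1,[12,1,0.5],0]

```text
t: 9.32
ee_pos: [0.5447, 0.0286, 0.1703]
tool_rot: [-0.0, 0.985, -0.175, -0.0]
ft_force: [0.1, 0.2, -0.8]
grip_width: 0.0217
```

```bash
python3 - <<'E'
from h import *
s=arm.observe();go(*s['ee_pos'],-.352)
p,d=arm.camera('wrist');np.savez('pics/f.npz',p=p,d=d,s=s);zoom(p,200,110,360,270,4,'f_z')
p,d=arm.camera('top');zoom(p,235,160,305,230,6,'f_t')
E
```

```text
t 9.325 shift [0. 0. 0.] roll 0.0 pos [0.5447 0.0286 0.1703] yaw -0.351 F [ 0.14  0.19 -0.85] M [-0.093  0.083  0.003] w 0.0217
```

View pics/f_z.png

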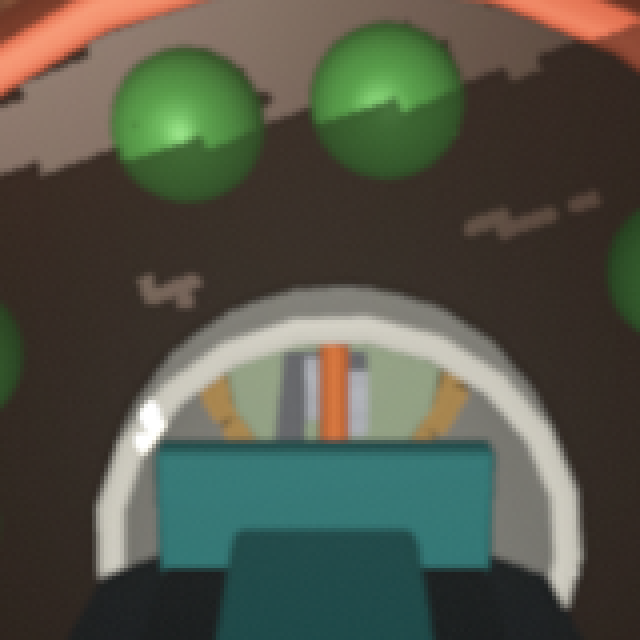

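Request:
step_arm:
  commands:
    - [0.1,[0.5,0,-4],0]
    - [0.1,[0.5,0,-8],0]
    - [0.1,[0.5,0,-12],0]
    - [0.1,[0.5,0,-14],0]
    - [0.1,[0.5,0,-16],0]
    - [0.1,[0.5,0,-17],0]
    - [0.1,[0.5,0,-18],0]
    - [0.1,[0.5,0,-18],0]
    - [0.1,[0.5,0,-18],0]

```text
t: 10.55
ee_pos: [0.5452, 0.0284, 0.1883]
tool_rot: [0.0, 0.985, -0.175, -0.0]
ft_force: [0.2, 0.5, -2.1]
grip_width: 0.0216
```

```bash
python3 - <<'E'
from h import *
s=arm.observe();go(*s['ee_pos'],-.352)
p,d=arm.camera('wrist');np.savez('pics/g.npz',p=p,d=d,s=s);zoom(p,200,110,360,270,4,'g_z')
go(*s['ee_pos'],-.352)
E
```

```text
t 10.55 shift [0. 0. 0.] roll 0.0 pos [0.5452 0.0284 0.1883] yaw -0.351 F [ 0.17  0.47 -2.11] M [-0.072  0.128 -0.014] w 0.0216
t 10.6 shift [-0.  0.  0.] roll 0.0 pos [0.5452 0.0284 0.1883] yaw -0.351 F [ 0.66 -0.48 -3.18] M [-0.083  0.15   0.009] w 0.022
```

View pics/g_z.png

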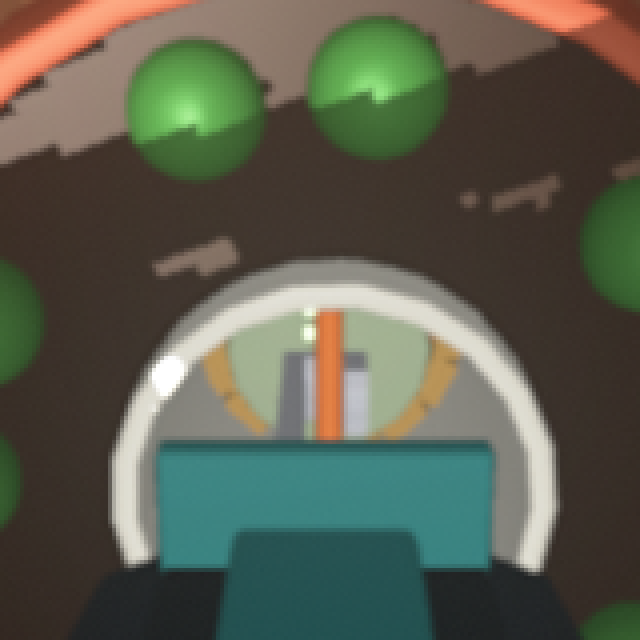

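Request:
step_arm:
  commands:
    - [0.1,[0.2,0,0],-5]
    - [0.1,[0.4,-0.1,0],-10]
    - [0.1,[0.5,-0.2,0],-15]
    - [0.1,[0.7,-0.2,0],-20]
    - [0.1,[0.9,-0.3,0],-25]
    - [0.1,[1,-0.3,0],-30]
    - [0.1,[1.2,-0.4,0],-35]
    - [0.1,[1.4,-0.5,0],-40]
    - [0.1,[1.4,-0.5,0],-40]

```text
t: 11.72
ee_pos: [0.5467, 0.0284, 0.1884]
tool_rot: [-0.0, 0.985, 0.172, -0.0]
ft_force: [0.3, 0.4, -3.2]
grip_width: 0.0217
```

```bash
python3 - <<'E'
from h import *
s=arm.observe();go(*s['ee_pos'],1.04)
p,d=arm.camera('wrist');np.savez('pics/i.npz',p=p,d=d,s=s);zoom(p,200,110,360,270,4,'i_z')
E
```

```text
t 11.725 shift [0. 0. 0.] roll -39.8 pos [0.5467 0.0284 0.1884] yaw 0.346 F [ 0.31  0.45 -3.19] M [-0.058  0.037 -0.021] w 0.0217
```

View pics/i_z.png

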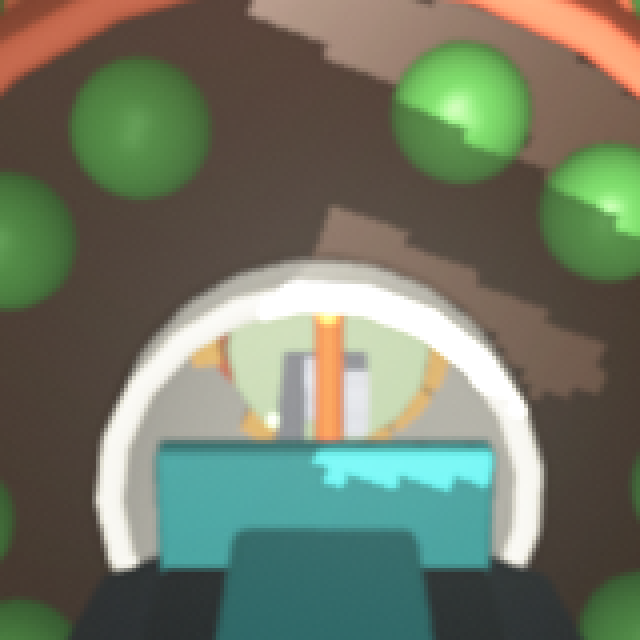

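Request:
step_arm:
  commands:
    - [0.1,[0,0,-1],0]
    - [0.1,[0,0,-2],0]
    - [0.1,[0,0,-3],0]
    - [0.1,[0,0,-3.5],0]
    - [0.1,[0,0,-3.5],0]

```text
t: 12.4
ee_pos: [0.5466, 0.0284, 0.1916]
tool_rot: [-0.0, 0.985, 0.173, -0.0]
ft_force: [0.5, -0.7, -5.5]
grip_width: 0.0215
```

Request:
step_arm:
  commands:
    - [0.1,[0,0,-0.6],0]
    - [0.1,[0,0,-0.6],0]

```text
t: 12.65
ee_pos: [0.5464, 0.0285, 0.1918]
tool_rot: [-0.0, 0.985, 0.173, -0.001]
ft_force: [1.6, 1.0, -9.6]
grip_width: 0.0219
```

Request:
step_arm:
  commands:
    - [0.1,[0,0,2],0]
    - [0.1,[0,0,3.8],0]
    - [0.1,[0.1,0,3.8],-5]
    - [0.1,[0.3,0.1,3.8],-10]
    - [0.1,[0.4,0.1,3.8],-15]
    - [0.1,[0.5,0.2,3.8],-20]
    - [0.1,[0.7,0.2,3.8],-25]
    - [0.1,[0.8,0.3,3.8],-30]
    - [0.1,[0.8,0.3,3.8],-35]
    - [0.1,[0.8,0.3,3.8],-35]

```text
t: 13.9
ee_pos: [0.5479, 0.0283, 0.1892]
tool_rot: [0.0, 0.888, 0.46, 0.0]
ft_force: [-0.2, 0.9, -2.7]
grip_width: 0.0218
```

```bash
python3 - <<'E'
from h import *
s=arm.observe();go(*s['ee_pos'],1.04)
p,d=arm.camera('wrist');np.savez('pics/j.npz',p=p,d=d,s=s);zoom(p,200,110,360,270,4,'j_z')
E
```

```text
t 13.9 shift [0. 0. 0.] roll -4.8 pos [0.5479 0.0283 0.1892] yaw 0.957 F [-0.17  0.89 -2.66] M [-0.04  -0.032  0.026] w 0.0218
```

View pics/j_z.png

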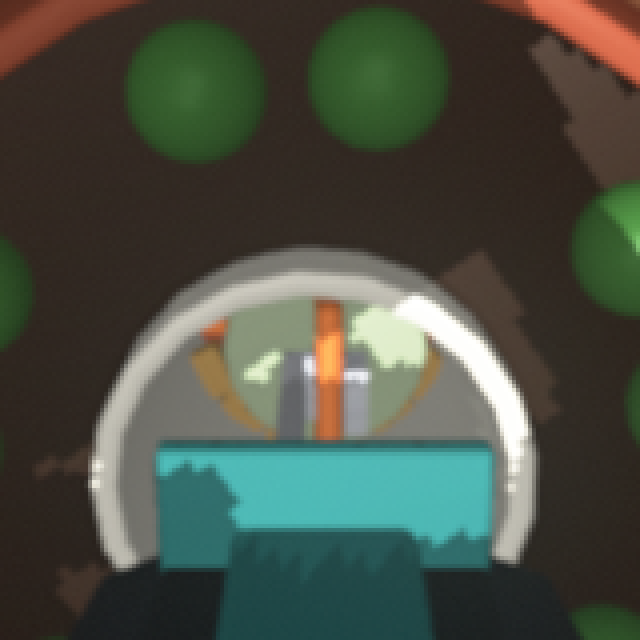

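Request:
step_arm:
  commands:
    - [0.1,[0,0,-1],0]
    - [0.1,[0,0,-2],0]
    - [0.1,[0,0,-3],0]
    - [0.1,[0,0,-3],0]

```text
t: 14.45
ee_pos: [0.5477, 0.0283, 0.1919]
tool_rot: [0.0, 0.888, 0.461, 0.0]
ft_force: [0.4, 1.0, -2.7]
grip_width: 0.0218
```

Request:
step_arm:
  commands:
    - [0.1,[0,0,-0.7],0]
    - [0.1,[0,0,-1.2],0]
    - [0.1,[0,0,-1.2],0]

```text
t: 14.82
ee_pos: [0.5476, 0.0284, 0.193]
tool_rot: [0.0, 0.888, 0.461, 0.0]
ft_force: [0.5, 0.4, -2.6]
grip_width: 0.0216
```

Request:
step_arm:
  commands:
    - [0.1,[0,0,-1],0]
    - [0.1,[0,0,-2],0]
    - [0.1,[0,0,-3],0]
    - [0.1,[0,0,-3],0]

```text
t: 15.32
ee_pos: [0.5477, 0.0284, 0.1961]
tool_rot: [0.0, 0.888, 0.461, 0.0]
ft_force: [1.2, 0.3, -2.9]
grip_width: 0.0217
```

Request:
step_arm:
  commands:
    - [0.1,[0,0,-1.5],0]
    - [0.1,[0,0,-3],0]
    - [0.1,[0,0,-4.5],0]
    - [0.1,[0,0,-6],0]
    - [0.1,[0,0,-6],0]

```text
t: 15.95
ee_pos: [0.5477, 0.0283, 0.2021]
tool_rot: [0.0, 0.888, 0.461, 0.0]
ft_force: [0.4, -0.5, -2.9]
grip_width: 0.0219
```

Request:
step_arm:
  commands:
    - [0.1,[0,0,-2],0]
    - [0.1,[0,0,-4],0]
    - [0.1,[0,0,-6],0]
    - [0.1,[0,0,-8],0]
    - [0.1,[0,0,-11],0]
    - [0.1,[0,0,-15],0]
    - [0.1,[0,0,-15],0]

```text
t: 16.82
ee_pos: [0.5479, 0.0283, 0.2175]
tool_rot: [0.0, 0.888, 0.461, 0.0]
ft_force: [0.0, 0.4, -3.0]
grip_width: 0.0221
```

Request:
step_arm:
  commands:
    - [0.1,[0,0,-8],0]
    - [0.1,[0,0,-20],0]
    - [0.1,[0,0,-36],0]
    - [0.1,[0,0,-54],0]
    - [0.1,[0,0,-72],0]
    - [0.1,[0,0,-90],0]
    - [0.1,[0,0,-106],0]
    - [0.1,[0,0,-114],0]
    - [0.1,[0,0,-116],0]
    - [0.1,[0,0,-116],0]

```text
t: 18.08
ee_pos: [0.5474, 0.0284, 0.3324]
tool_rot: [-0.0, 0.888, 0.461, -0.0]
ft_force: [0.6, -0.1, -2.3]
grip_width: 0.0217
```

```bash
python3 - <<'E'
from h import *
go(.515,.286,.333,.957);s=arm.observe()
p,d=arm.camera('wrist');np.savez('pics/k.npz',p=p,d=d,s=s);cv2.imwrite('pics/k.png',p[:,:,::-1])
p,d=arm.camera('side');zoom(p,230,100,370,250,5,'k_s')
E
```

```text
t 18.075 shift [ 192.1 -174.7   -0.5] roll 0.0 pos [0.5474 0.0284 0.3324] yaw 0.958 F [ 0.57 -0.13 -2.27] M [-0.098  0.062  0.08 ] w 0.0217
```

View pics/k.png

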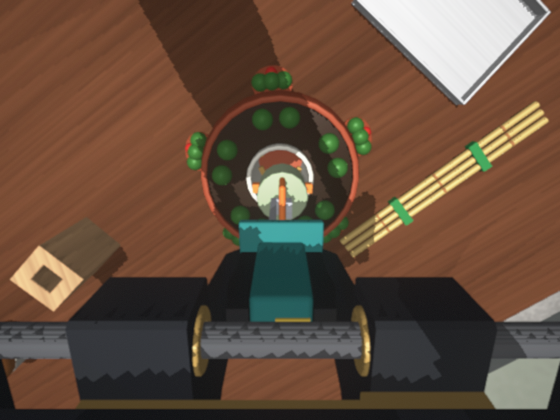

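View pics/k_s.png

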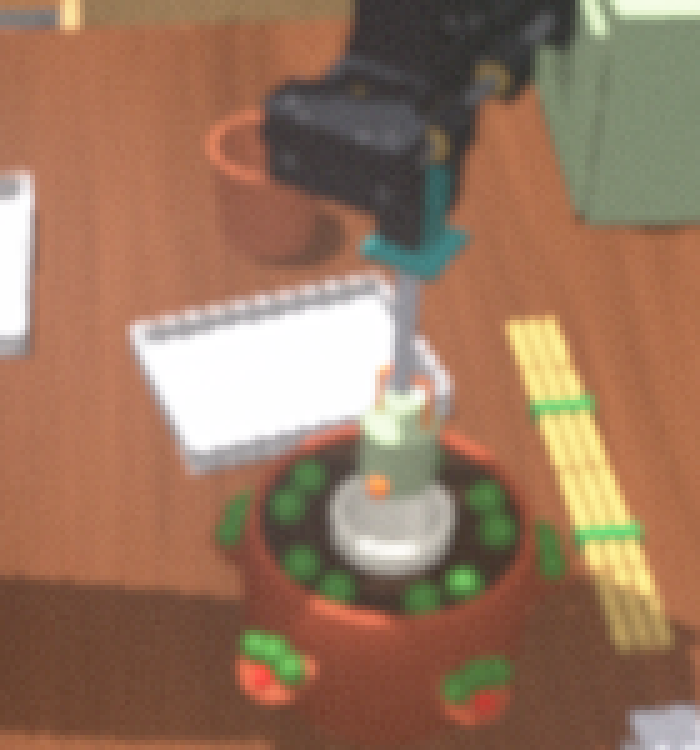

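Request:
step_arm:
  commands:
    - [0.1,[3,-2.5,-3],0]
    - [0.1,[10,-9,-5],0]
    - [0.1,[20,-18,-5],0]
    - [0.1,[33,-30,-5],0]
    - [0.1,[48,-44,-5],0]
    - [0.1,[64,-58,-5],0]
    - [0.1,[80,-73,-5],0]
    - [0.1,[96,-87,-5],0]
    - [0.1,[112,-102,-5],0]
    - [0.1,[128,-116,-5],0]

```text
t: 19.42
ee_pos: [0.5257, 0.2017, 0.3379]
tool_rot: [-0.0, 0.887, 0.461, -0.0]
ft_force: [0.7, -0.3, -3.2]
grip_width: 0.0214
```

Request:
step_arm:
  commands:
    - [0.1,[15,-14,0],0]
    - [0.1,[28,-26,0],0]
    - [0.1,[40,-37,0],0]
    - [0.1,[50,-46,0],0]
    - [0.1,[57,-52,0],0]
    - [0.1,[62,-57,0],0]
    - [0.1,[64,-58,0],0]
    - [0.1,[64,-58,0],0]
    - [0.1,[64,-58,0],0]

```text
t: 20.55
ee_pos: [0.5159, 0.2851, 0.3379]
tool_rot: [0.0, 0.888, 0.461, -0.0]
ft_force: [-0.1, 0.7, -2.4]
grip_width: 0.022
```

```bash
python3 - <<'E'
from h import *
go(.515,.286,.1855,.957);s=arm.observe()
p,d=arm.camera('wrist');np.savez('pics/l.npz',p=p,d=d,s=s);cv2.imwrite('pics/l.png',p[:,:,::-1])
p,d=arm.camera('side');zoom(p,210,50,350,200,5,'l_s')
E
```

```text
t 20.55 shift [  0.2  -1.2 152.4] roll 0.0 pos [0.5159 0.2851 0.3379] yaw 0.957 F [-0.11  0.69 -2.43] M [ 0.007 -0.094  0.003] w 0.022
```

View pics/l.png

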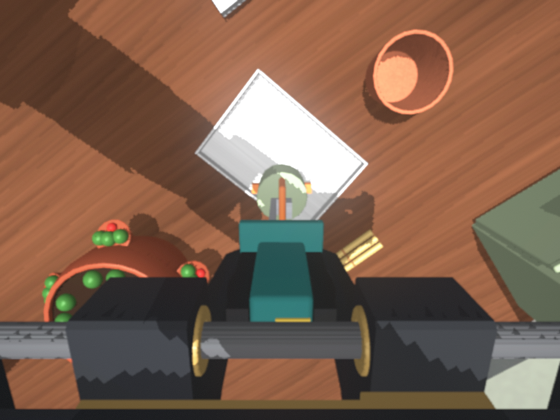

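View pics/l_s.png

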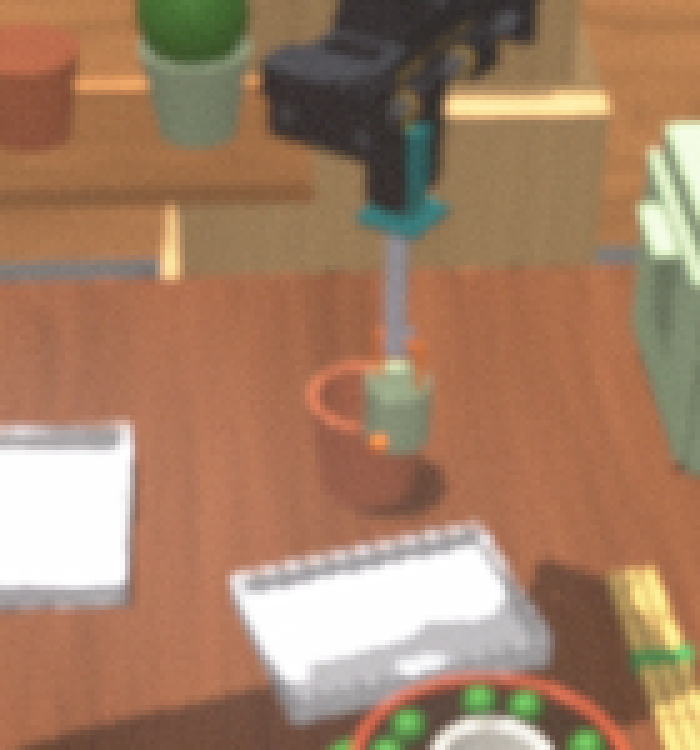

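```bash
python3 - <<'E'
from h import *
z=np.load('pics/l.npz',allow_pickle=True);s=z['s'].item();C=cam('wrist',s)
w=plane(C,[(196,152),(366,163),(258,70)],.022);print(w,w[:2].mean(0))
E
```

```text
[[0.44663232 0.20376451 0.022     ]
 [0.5828447  0.37288197 0.022     ]
 [0.41332138 0.3256373  0.022     ]] [0.51473851 0.28832324 0.022     ]
```

Request:
step_arm:
  commands:
    - [0.1,[0,-2,8],0]
    - [0.1,[0,-2,22],0]
    - [0.1,[0,-2,42],0]
    - [0.1,[0,-2,64],0]
    - [0.1,[0,-2,86],0]
    - [0.1,[0,-2,108],0]
    - [0.1,[0,-2,126],0]
    - [0.1,[0,-2,140],0]
    - [0.1,[0,-2,148],0]
    - [0.1,[0,-2,151],0]

```text
t: 21.9
ee_pos: [0.5142, 0.2867, 0.1867]
tool_rot: [-0.0, 0.887, 0.461, -0.0]
ft_force: [0.0, 0.1, -2.1]
grip_width: 0.0218
```

Request:
step_arm:
  commands:
    - [0.1,[0,0,1],0]
    - [0.1,[0,0,2],0]
    - [0.1,[0,0,3],0]
    - [0.1,[0,0,4],0]
    - [0.1,[0,0,5],0]
    - [0.1,[0,0,6],0]
    - [0.1,[0,0,7],0]
    - [0.1,[0,0,7],0]

```text
t: 22.9
ee_pos: [0.5143, 0.2867, 0.1801]
tool_rot: [0.0, 0.888, 0.461, 0.0]
ft_force: [-0.2, -0.0, -1.1]
grip_width: 0.0212
```

```bash
python3 - <<'E'
from h import *
go(.515,.286,.1805,.957);s=arm.observe()
p,d=arm.camera('wrist');cv2.imwrite('pics/m.png',p[:,:,::-1])
zoom(p,200,110,360,270,4,'m_z')
p,d=arm.camera('side');zoom(p,230,100,340,210,5,'m_s')
E
```

```text
t 22.9 shift [-0.1  1.  -0.4] roll 0.0 pos [0.5143 0.2867 0.1801] yaw 0.958 F [-0.25 -0.05 -1.1 ] M [-0.005 -0.02   0.029] w 0.0212
```

View pics/m_z.png

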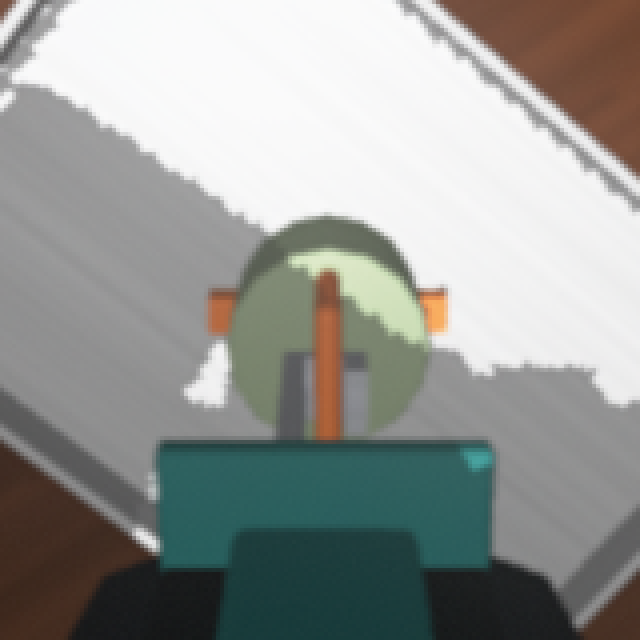

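View pics/m_s.png

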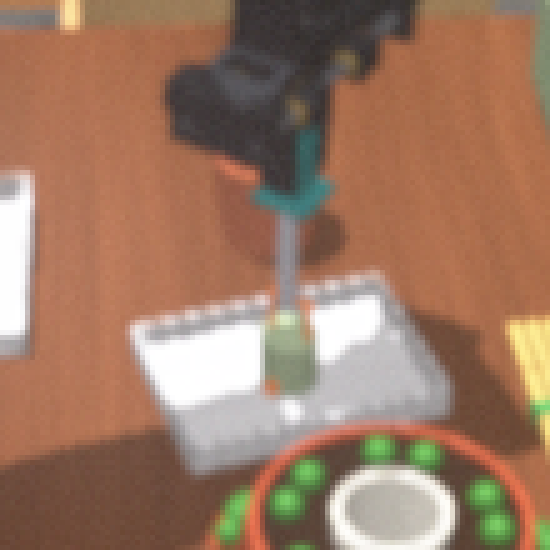

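Request:
step_arm:
  commands:
    - [0.1,[0,0,3],0]
    - [0.1,[0,0,6],0]
    - [0.1,[0,0,9],0]
    - [0.1,[0,0,12],0]
    - [0.1,[0,0,14],0]
    - [0.1,[0,0,14],0]
    - [0.1,[0,0,14],0]

```text
t: 23.88
ee_pos: [0.5142, 0.2867, 0.166]
tool_rot: [0.0, 0.888, 0.461, 0.0]
ft_force: [-0.7, -0.1, -0.7]
grip_width: 0.0217
```

Request:
step_arm:
  commands:
    - [0.1,[-3,0,0],0]
    - [0.1,[-6,0,0],0]
    - [0.1,[-9,0,0],0]
    - [0.1,[-12,0,0],0]
    - [0.1,[-15,0,0],0]
    - [0.1,[-17,0,0],0]
    - [0.1,[-17,0,0],0]

```text
t: 24.75
ee_pos: [0.5043, 0.2727, 0.1659]
tool_rot: [-0.0, 0.888, 0.461, 0.0]
ft_force: [0.2, 0.6, -1.1]
grip_width: 0.0219
```

```bash
python3 - <<'E'
from h import *
go(.515,.286,.1805,.957);s=arm.observe()
p,d=arm.camera('wrist');cv2.imwrite('pics/n.png',p[:,:,::-1])
zoom(p,200,110,360,270,4,'n_z')
E
```

```text
t 24.75 shift [ 17.1   1.1 -14.6] roll 0.0 pos [0.5043 0.2727 0.1659] yaw 0.958 F [ 0.21  0.64 -1.09] M [-0.016  0.06   0.04 ] w 0.0219
```

View pics/n_z.png

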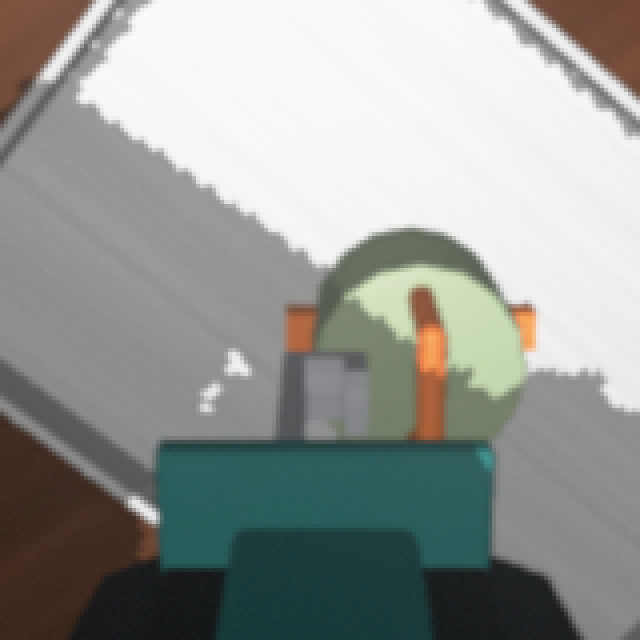

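Request:
step_arm:
  commands:
    - [0.1,[0,0,-15],0]
    - [0.1,[0,0,-50],0]
    - [0.1,[0,0,-90],0]
    - [0.1,[0,0,-130],0]
    - [0.1,[0,0,-154],0]
    - [0.1,[0,0,-154],0]
    - [0.1,[0,0,-154],0]

```text
t: 25.68
ee_pos: [0.5039, 0.2726, 0.3191]
tool_rot: [-0.0, 0.888, 0.461, -0.001]
ft_force: [0.4, 0.9, -1.5]
grip_width: 0.0215
```

```bash
python3 - <<'E'
from h import *
y=.0955
# hook offset -1.4mm along tool y
u=np.array([np.sin(y),-np.cos(y)])*.0014
go(*(np.array([.4930,-.2638])+u),.32,y)
p,d=arm.camera('side');zoom(p,210,60,350,200,5,'o_s')
E
```

```text
t 25.675 shift [-446.1  300.6   -0.7] roll 49.4 pos [0.5039 0.2726 0.3191] yaw 0.958 F [ 0.38  0.86 -1.46] M [-0.015  0.01   0.04 ] w 0.0215
```

View pics/o_s.png

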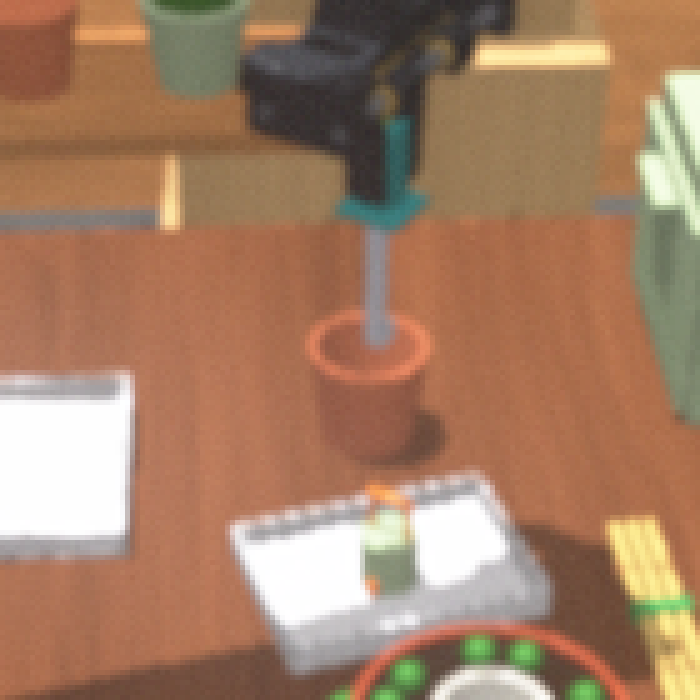

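The cartridge stands upright in the tray. Next I carry the hook to its stand.

Request:
step_arm:
  commands:
    - [0.1,[-25,17,0],5]
    - [0.1,[-66,44,0],12]
    - [0.1,[-110,74,0],20]
    - [0.1,[-155,104,0],28]
    - [0.1,[-200,134,0],36]
    - [0.1,[-245,165,0],44]
    - [0.1,[-290,195,0],49.4]
    - [0.1,[-335,225,0],49.4]
    - [0.1,[-380,256,0],49.4]
    - [0.1,[-415,280,0],49.4]

```text
t: 26.98
ee_pos: [0.4937, -0.2296, 0.3182]
tool_rot: [-0.001, 0.999, 0.047, -0.001]
ft_force: [-0.5, 0.8, -0.7]
grip_width: 0.0218
```

```bash
python3 - <<'E'
from h import *
y=.0955
u=np.array([np.sin(y),-np.cos(y)])*.0014
go(*(np.array([.4930,-.2638])+u),.24,y)
E
```

```text
t 26.975 shift [-3.7 35.5 78.2] roll -0.1 pos [ 0.4937 -0.2296  0.3182] yaw 0.094 F [-0.54  0.8  -0.75] M [-0.061  0.033  0.005] w 0.0218
```

Request:
step_arm:
  commands:
    - [0.1,[-2,20,30],0]
    - [0.1,[-3.7,33,60],0]
    - [0.1,[-3.7,35.5,78],0]
    - [0.1,[-3.7,35.5,78],0]
    - [0.1,[-3.7,35.5,78],0]

```text
t: 27.6
ee_pos: [0.4948, -0.2631, 0.2429]
tool_rot: [0.0, 0.999, 0.048, 0.0]
ft_force: [-1.1, 0.7, -1.2]
grip_width: 0.0216
```

```bash
python3 - <<'E'
from h import *
y=.0955
u=np.array([np.sin(y),-np.cos(y)])*.0014
go(*(np.array([.4930,-.2638])+u),.1285,y)
p,d=arm.camera('wrist');cv2.imwrite('pics/q.png',p[:,:,::-1])
E
```

```text
t 27.6 shift [ -2.    1.8 114.4] roll 0.0 pos [ 0.4948 -0.2631  0.2429] yaw 0.096 F [-1.07  0.72 -1.18] M [-0.03   0.07  -0.016] w 0.0216
```

View pics/q.png

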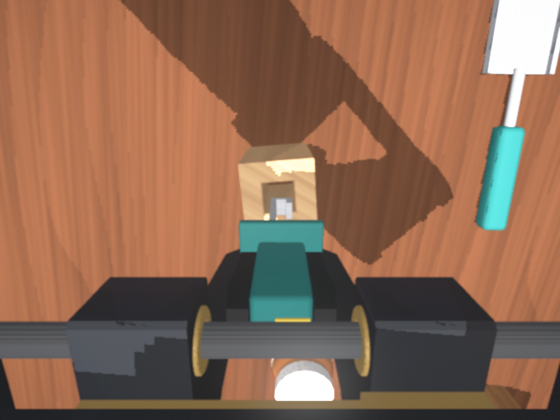

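Request:
step_arm:
  commands:
    - [0.1,[-2,1.6,6],0]
    - [0.1,[-2,1.6,25],0]
    - [0.1,[-2,1.6,50],0]
    - [0.1,[-2,1.6,75],0]
    - [0.1,[-2,1.6,97],0]
    - [0.1,[-2,1.6,108],0]
    - [0.1,[-2,1.6,112],0]
    - [0.1,[-2,1.6,113.5],0]
    - [0.1,[-2,1.6,114.5],0]
    - [0.1,[-2,1.6,114.5],0]

```text
t: 28.9
ee_pos: [0.4927, -0.2655, 0.128]
tool_rot: [0.0, 0.999, 0.048, 0.0]
ft_force: [-0.1, 0.7, -0.5]
grip_width: 0.0218
```

```bash
python3 - <<'E'
from h import *
go(.4930,-.2652,.1279,.0955)
E
```

```text
t 28.9 shift [ 0.3 -0.2  0.1] roll 0.0 pos [ 0.4927 -0.2655  0.128 ] yaw 0.096 F [-0.12  0.71 -0.52] M [-0.018  0.06  -0.007] w 0.0218
```

Seated. Open the fingers and retreat upward.

Request:
step_arm:
  commands:
    - [0.3,[0,0,0.3],0]
    - [0.6,[0,0,0.3],0]
    - [1,[0,0,0.3],0]
    - [1,[0,0,0.3],0]
    - [1,[0,0,0.3],0]
    - [1,[0,0,0.3],0]
    - [1,[0,0,0.3],0]
    - [1,[0,0,0.3],0]

```text
t: 29.9
ee_pos: [0.4924, -0.2652, 0.1271]
tool_rot: [-0.0, 0.999, 0.048, -0.0]
ft_force: [0.1, -0.1, 0.5]
grip_width: 0.0878
```

Request:
step_arm:
  commands:
    - [1,[0,0,-20],0]
    - [1,[0,0,-60],0]
    - [1,[0,0,-110],0]
    - [1,[0,10,-160],0]
    - [1,[0,80,-180],0]
    - [1,[0,80,-180],0]
    - [1,[0,80,-180],0]
    - [1,[0,80,-180],0]

```text
t: 30.9
ee_pos: [0.4998, -0.3435, 0.3059]
tool_rot: [-0.001, 0.999, 0.048, -0.001]
ft_force: [1.2, 0.3, -0.9]
grip_width: 0.0878
```

```bash
python3 - <<'E'
from h import *
s=arm.observe();print(s['t'],s['ee_pos'],s['grip_width'])
for n in('top','side','wrist'):
    p,d=arm.camera(n);cv2.imwrite(f'pics/r_{n}.png',p[:,:,::-1])
    if n=='side': zoom(p,210,100,350,350,3,'r_sz')
E
```

```text
30.9 [ 0.4997657  -0.34351819  0.30588597] 0.0878400690450828
```

View pics/r_top.png

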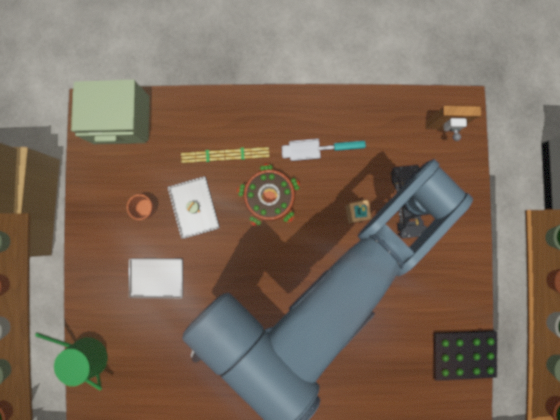

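View pics/r_sz.png

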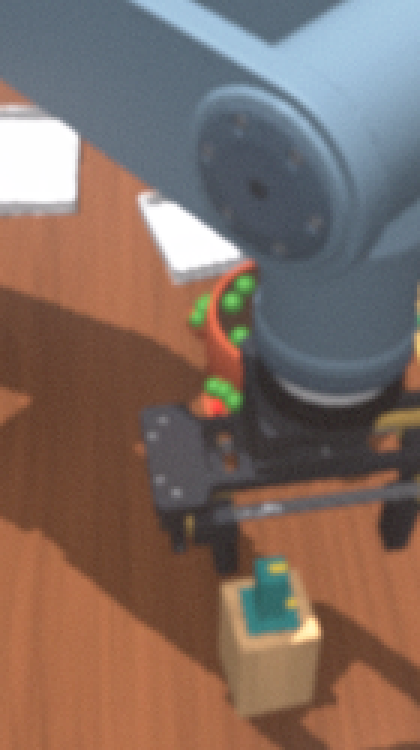

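View pics/r_wrist.png

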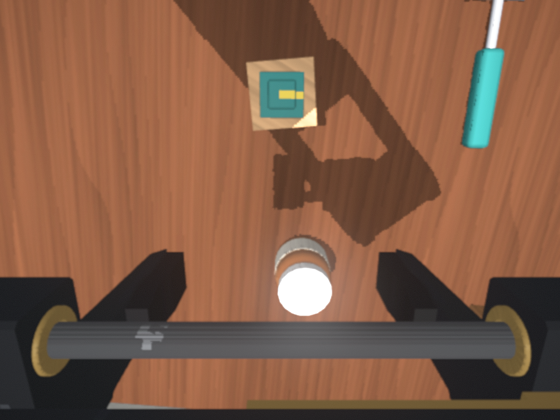

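```bash
python3 -c "
from bench import arm
print(arm.sign_off())"
```

```text
the job is handed in; nothing more can be done
None
```

The cartridge is out of the tube and standing upright near the middle of the right-hand tray. The hook is back in its stand, and the job was handed in at about 31 s.

- **Catching it:** I took the hook from the stand and caught the loop. The bar was seen seated in the throat and the lift force rose to about 2.5–3 N.
- **Finding the release:** A gentle pull at about 0.7 rad anticlockwise met the collar. I stopped at about 10 N total, well below the 20 N limit. At about 1.31 rad it lifted freely at about 2.7 N, which agreed with the 1.29 rad I had measured from the gaps seen in the collar.
- **Placing it:** I lowered the cartridge until the tray carried its weight, then unhooked it. The side view afterwards shows it upright.

In the last pictures:
- The hook hangs flat in its stand.
- The trowel, stakes, jar, small pot and second tray look where they were at the start.
- The gripper is open and clear of everything.

None of my checks failed. The only disagreement was a hook offset of about 1.4 mm in the grip, which I measured and allowed for.

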